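Tare the ink scale through its recessed key well

ROBOT

A 6-joint arm with a two-finger parallel gripper is mounted at the origin on the work surface. World frame = base frame: x ahead of the robot, y to its left, z up, the work surface at z = 0. Lengths are in mm, angles in rad, forces in N, time in s.
With the tool pointing down it reaches from about 325 to 900 mm from the base axis. Payload 6.1 kg.
Tool frame: the origin (TCP) lies midway between the tips of the shut fingers; the grasp point (between the pads) lies 19 mm behind it; z points along the fingers, y is the direction in which the jaws open and shut (so a half turn about z gives the same grasp; the last joint's range is limited). The gripper opens to 85 mm and grips with 20 to 120 N. Pads are 22 mm wide; open, the fingers measure 114 mm over their backs; the gripper's body (76 mm by 85 mm) begins 54 mm behind the grasp point. The pads swing forward as they close: fully open they stand 13 mm farther back than shut.
Start: joints at [-1.265, 0.22, 1.526, -0, 1.395, -0.126], TCP at [261.559, -567.629, 231.3] pointing down, gripper open.
Joint ranges: [-2.98, 2.98], [-0.91, 2.08], [0.09, 2.57], [-1.24, 4.39], [0.2, 2.65], [-2.68, 2.68]. Speed limits (rad/s): [2.57, 2.57, 3.01, 3.14, 3.14, 3.14].

INTERFACE

Orientations are given as a unit quaternion [x, y, z, w].
In Python, from bench import robot, eyes, finder gives the robot as it stands.
- The arm moves only by the tool drive_tool, never from a script. Its argument "deltas" is one flat list of numbers, 5 for each row, row after row: the finger opening in m, from 0 to 0.0854, then the shift along the tool's x, y, z in m, then the turn about the tool's z in rad. In form: [grip, tx, ty, tz, roll, grip, tx, ty, tz, roll, ...]. A call has 1 to 20 rows; each row is the pose to reach, as a shift and turn from the pose measured when the call began, along the tool's axes at that moment; what a row does not reach only later rows make up. A row lasts 1/8 s, in which the tool goes at most 62.5 mm and 10.7 degrees, less where a joint would pass 70% of its speed; a pose out of reach is approached as far as the arm can. A call with a gripper value outside its range is refused whole. The fingers move at their own pace and stop on an object; "grip_force" is the grip in N (left out, the last holds). Time passes only in rows, so rows that repeat a pose let the fingers close. It gives the time, the measured TCP pose, the force and the opening at its end, in the units of the state.
- robot.state(): the state, without advancing time (a new reading comes with each control period).
- eyes.grab_frame(name): name is "scene" or "top" or "wrist"; returns a dict with "color" (480x640x3 uint8, red, green, blue), "intrinsics" (3x3 intrinsics, pixels), "k1" (the pictures are not rectified: a ray, as slopes to the right and down, at radius r is drawn at 1 + k1 r^2 times it, then the intrinsics apply), "R" (3x3) and "t" (3): a world point X has camera coordinates R X + t. Camera axes: x right, y down, z forward; pixel columns grow to the right and rows downward; lengths in mm; the calibration is good to about 2 mm. A picture is of the moment at which its call begins. There is no depth.
- robot.close_job(): hands the job in, once; it reports no verdict.
Trained networks look in the newest picture that a camera, given by its name, has taken for a name from the list of things; names that differ only in an ending like _2 or _b are one class to them, and where a whole thing is asked for, a point or a joint stands for the part that bears it (a point fixed in the world has none). Each returns a list of dicts, best first, with "score" (0 to 1); they miss things now and then, are a little off and sometimes report something else, mostly with a low value. They report only what shows in the picture. A call takes as long as a camera call. They do not tell look-alikes from the thing itself.
- finder.search_frame(camera, target): "rect" ([centre column, centre row, width, height] as shares, 0 to 1, of the picture: columns of its width, rows of its height, round what is visible of it).
- finder.silhouettes(camera, target): "mask" (480x640 bool, what is visible of it) and "rect" ([centre column, centre row, width, height] as shares, 0 to 1, of the picture: columns of its width, rows of its height, round what is visible of it).
- finder.place_of(camera, target): "location" ([column, row] as shares, 0 to 1, of the picture: columns of its width, rows of its height: a listed point, or the origin of a listed thing).
The state is a dict: "time": time; "qpos": joint angles; "joint_vel": joint speeds; "effort": joint torques, N m; "position": TCP position; "tool_rot": TCP orientation; "contact_force": force on the tool from outside, world axes, zero at the start; "moment": the same for the moment, N m; "finger_gap": finger opening in mm.
Only numpy, scipy, OpenCV 4.12 (cv2) and the standard library are available. Lean on these libraries where they do the work, as an engineer would, in place of code of your own. Each camera call takes 0.05 s, during which the arm holds its last target.

TASK

Zero the bench scale that has the ink jar standing on its pan: push the sliding cover aside, reach a fingertip down into the well, press the sunken key fully down and keep it down for about a second, then push the cover fully shut again. Only press and push: leave the jar standing where it is on the pan, leave the other scale and its load alone, and do not knock the other things about.

Things in the scene. Friction and masses are not known exactly. Their poses are not given: they have to be found in the camera images.
- scale: the scale to zero, the one with the ink jar on its pan: grey bench scale 300 (own x) by 220 (own y) mm, fixed; origin centre of its underside, own x away from its display face, z up. Deck 50 mm high; steel pan 165 x 175 mm, top at 60 mm, centred at own x +60 mm. Key well at own x -90, y -55 mm, under a sliding cover on two 4 mm high rails
- scale_well (a point): centre of the mouth of the key well, a square hole 48 x 48 mm in the deck with the key in its floor; at deck level, 50 mm above the table; axes as the scale's
- cover (a joint): sliding cover of the scale to zero, a plain black slab with grey ribs, 90 x 90 x 18 mm that slides on the deck (its top 68 mm above the table). Value in m: 0 = shut, centred over the well; 0.10 = fully open; grows along the scale's own +y. End stops both ways, friction about 2 N, stays where left. Starts 0 to 20 mm ajar
- cover_end_a (a point): centre of the cover's upright end face on the scale's own -y side (push here, along own +y, to open); 9 mm above the deck, 45 mm from the cover's centre, moves with the cover
- cover_end_b (a point): centre of the cover's upright end face on the scale's own +y side (push here, along own -y, to shut); 9 mm above the deck, 45 mm from the cover's centre, moves with the cover
- key (a joint): sunken key of the scale to zero, pale, round, flat top 30 mm across. Value in m: 0 = up, 0.006 = fully down. Up, its top is 20 mm below the deck (30 mm above the table); it sinks straight down 6 mm against a spring, 2 N at first, 5.5 N fully down, and springs back
- jar: ink jar, 66 mm diameter, 75 mm high, clear glass with blank label and black cap, loose, about 0.3 kg, standing on the pan of the scale to zero; origin centre of its underside, z up
- other_scale: the scale to leave alone, with a carved woodblock on its pan; same build, sizes and axes as the scale to zero
- other_cover_end_a (a point): centre of the own -y end face of the other scale's cover, as on the first scale
- other_key (a joint): sunken key of the other scale, built as the first; 0 = up, 0.006 = fully down
- woodblock: carved wooden printing block 100 x 75 x 22 mm lying on the other scale's pan; origin centre of its underside
- rubbing_brush: fibre rubbing brush 62 x 140 mm, 60 mm high, on the table to the front right of the scales; origin centre of its underside
- spatula: spatula lying on the table to the robot's left of the scales; origin under it
- spare_jar: closed jar like the ink jar, standing on the table between the rear parts of the scales; origin centre of its underside
- brayer: hand roller, 110 mm wide, 38 mm high, to the robot's right of the scales; origin under the roller
- ink_brush: brush lying on the table to the robot's left of the scales; origin under it
Mind the look-alikes: they are no part of the job. What is shaped like the jar but pink or turquoise is not meant.

How it is judged (in metres and radians):
On the way, in this order (a step that is already met when the one before it is completed fails the run):
1. the cover is pushed aside (more than 40 mm open) (value of joint cover above 0.04 m), for 0.1 s.
2. the sunken key is pressed fully down by the fingers and kept down (value of joint key above 0.0045 m and contact force between the fingers and scale above 1 N), for 0.6 s.
At the end, for the whole second after the job is handed in: The cover of the scale carrying the jar is shut again (within 7 mm of fully shut) after its key was held down at least 4.5 mm of its 6 mm for 0.6 s; the key is up; the jar stands still and upright within 12 mm of where it was; the other scale's cover and key and the woodblock are as they were (value of joint cover below 0.007 m and value of joint each of key, other_key below 0.0015 m and angle between jar's own z axis and vertical below 0.1 rad and distance of each of jar, woodblock from where it was at the start of the episode below 0.012 m and linear speed of jar below 0.02 m/s and distance of other_cover_end_a from where it was at the start of the episode below 0.006 m); the robot touches nothing.
It fails at once if the ink jar is pushed, lifted or carried (12 mm) (distance of jar from where it was at the start of the episode above 0.012 m).
It fails at once if the other scale is operated: its key pressed or its cover moved (value of joint other_key above 0.002 m or distance of other_cover_end_a from where it was at the start of the episode above 0.006 m).
It fails at once if the woodblock on the other scale is moved (12 mm) (distance of woodblock from where it was at the start of the episode above 0.012 m).
It fails at once if another loose thing is knocked about (30 mm) (distance of any of rubbing_brush, spatula, spare_jar, brayer, ink_brush from where it was at the start of the episode above 0.03 m).
It also fails if it takes over 59 s, if anything falls off the work surface, if the arm or the gripper's body presses on something with over 40 N, if the wrist force passes 120 N, or if a joint passes its speed limit or range.

## Working session

There is one attempt and no reset: what is moved stays moved. The work goes in short steps, Python scripts to look and compute and a tool call to move; the robot and the scene stay as the last step left them, time stands still between calls to the robot, and variables do not carry over. Pictures are saved under pics/ and viewed, and the job is handed in when it is done.

Besides the shell and the picture viewer there is one more tool, called after "Emit:" in YAML: its name, and indented under it one key for each argument. drive_tool: Moves the arm, as the interface text tells. Its arguments: {"type":"object","properties":{"deltas":{"type":"array","items":{"type":"number"}},"grip_force":{"type":"number"}},"required":["deltas"]}

```bash
ls; mkdir -p pics
python3 - <<'E'
from bench import robot, eyes, finder
import cv2
print(robot.state())
for n in ["scene","top"]:
    f=eyes.grab_frame(n); cv2.imwrite(f"pics/{n}0.png",f["color"][:,:,::-1])
    print(n,f["intrinsics"],f["k1"],f["R"],f["t"])
    for t in ["scale","scale_well","cover","cover_end_a","cover_end_b","jar","woodblock","other_cover_end_a"]:
        try:
            print(t,[(round(d["score"],2),[round(d["location"][0]*640),round(d["location"][1]*480)]) for d in finder.place_of(n,t)])
        except Exception as e: print(t,e)
E
```

```text
pics
{'time': 0.0, 'qpos': array([-1.26507479e+00,  2.21244258e-01,  1.52761320e+00, -7.42056837e-06,
        1.39470252e+00, -1.26121703e-01]), 'joint_vel': array([ 9.05610873e-05, -4.21032299e-04, -6.09618688e-04,  1.95485685e-03,
       -4.98228790e-04, -7.25744863e-05]), 'effort': array([ 3.42981011e-04, -4.96897280e+01, -3.89389801e+01, -1.99148276e-04,
        1.12140505e-02, -2.47117100e-06]), 'position': array([ 261.3884326 , -567.04613432,  230.18690812]), 'tool_rot': array([ 9.76778742e-01,  2.14248271e-01, -9.18517376e-05, -9.79372062e-04]), 'contact_force': array([-0.46446274,  0.30577456, -1.00924286]), 'moment': array([ 0.04400195,  0.04034062, -0.0574298 ]), 'finger_gap': 84.95252871534434}
scene [[433.42067404   0.         311.74555631]
 [  0.         433.42067404 243.17335692]
 [  0.           0.           1.        ]] -0.09780636923749002 [[ 0.47685791  0.87893368 -0.0090615 ]
 [ 0.5050834  -0.28243668 -0.81554907]
 [-0.71937285  0.38432421 -0.57861698]] [-291.72451457 -259.34182155 1611.83542104]
scale [(0.81, [373, 236])]
scale_well [(0.75, [344, 210])]
cover it k
[... 631 characters left out ...]
  0.0062679 ]
 [-0.9933909   0.00952233 -0.11438464]
 [ 0.11431664 -0.00740541 -0.99341676]] [ -17.10693899  630.55738132 1050.21920074]
scale [(0.85, [224, 257])]
scale_well [(0.63, [237, 294])]
cover it knows: brayer, cover_end, ink_brush, jar, other_cover_end, other_scale, rubbing_brush, scale, scale_well, spare_jar, spatula, woodblock
cover_end_a [(0.93, [252, 293]), (0.66, [215, 292])]
cover_end_b [(0.93, [252, 293]), (0.66, [215, 292])]
jar [(0.74, [233, 166]), (0.65, [216, 232]), (0.63, [313, 242]), (0.61, [305, 296]), (0.54, [236, 293]), (0.24, [121, 328])]
woodblock [(0.9, [391, 228]), (0.64, [217, 293]), (0.18, [313, 193])]
other_cover_end_a [(0.62, [439, 285]), (0.25, [494, 263])]
```

View pics/scene0.png

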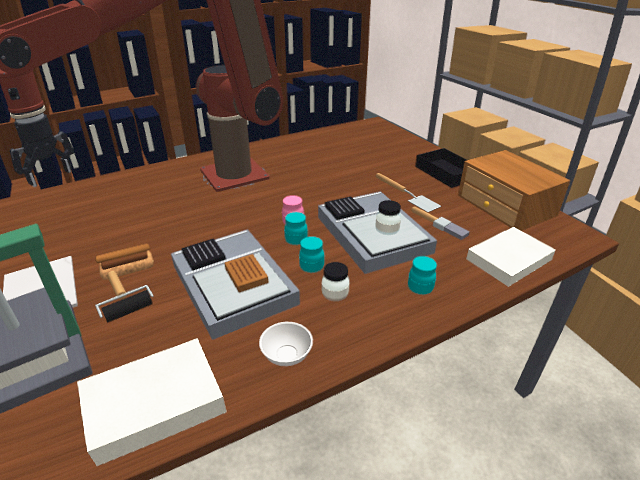

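View pics/top0.png

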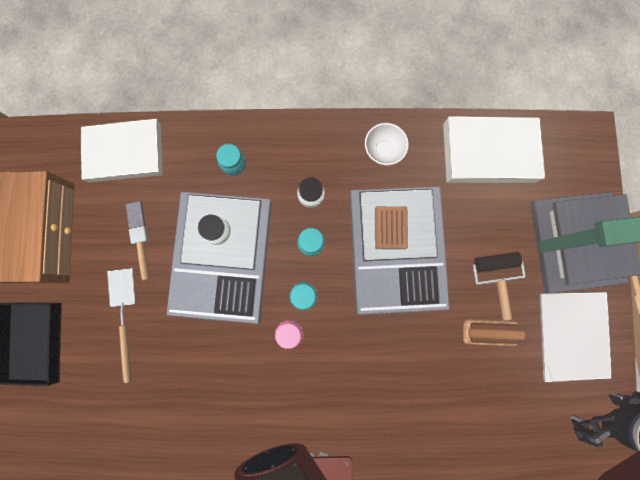

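```bash
cat > h.py <<'E'
import numpy as np, cv2
def project(f,X):
    X=np.atleast_2d(X); c=X@np.array(f["R"]).T+np.array(f["t"]); s=c[:,:2]/c[:,2:]
    r2=(s**2).sum(1,keepdims=True); s=s*(1+f["k1"]*r2); K=np.array(f["intrinsics"])
    return s@K[:2,:2].T+K[:2,2]
def back(f,px,z):
    K=np.array(f["intrinsics"]); d=np.array([f["k1"],0,0,0,0.])
    u=cv2.undistortPoints(np.array(px,float).reshape(-1,1,2),K,d,None,None).reshape(-1,2)
    # model: draw = s(1+k1 r^2), same as cv
    R=np.array(f["R"]);t=np.array(f["t"]); D=np.c_[u,np.ones(len(u))]@R; C=-R.T@t
    return C+D*((z-C[2])/D[:,2])[:,None]
E
python3 - <<'E'
from bench import robot, eyes, finder
from h import *
fs={}
for n in ["top","scene"]:
    f=fs[n]=eyes.grab_frame(n)
    for tgt in ["scale","jar","spare_jar"]:
        for d in finder.silhouettes(n,tgt):
            print(n,tgt,d["score"],np.array(d["rect"])*[640,480,640,480])
            if tgt=="scale" and d["score"]>.5: cv2.imwrite(f"pics/mask_{n}.png",d["mask"].astype(np.uint8)*255)
f=fs["top"]; x0,y0=150,180
c=f["color"][180:340,150:350,::-1]; cv2.imwrite("pics/topz.png",cv2.resize(c,None,fx=4,fy=4,interpolation=cv2.INTER_CUBIC)[:600])
c=fs["scene"]["color"][170:290,270:450,::-1]; cv2.imwrite("pics/scz.png",cv2.resize(c,None,fx=4,fy=4,interpolation=cv2.INTER_CUBIC))
P=back(f,[(180,193),(270,199),(259,321),(167,317)],50);print(P.round())
for n,pa,pb in [("top",(252,293),(215,292)),("scene",(329,214),(358,202))]:
    print(n,back(fs[n],[pa,pb],59).round(1))
E
```

```text
top scale 0.82 [218.816 258.48  106.432 129.792]
top jar 0.74 [303.424 296.16   30.912  26.688]
top jar 0.68 [214.592 231.12   35.008  31.584]
top jar 0.67 [290.112 333.552  27.008  26.496]
top jar 0.66 [231.616 162.24   30.784  34.704]
top jar 0.61 [311.424 242.496  25.6    31.392]
top spare_jar 0.73 [311.296 191.04   29.824  30.72 ]
scene scale 0.72 [376.    234.144 115.584  80.304]
scene jar 0.94 [310.592 256.704  23.616  35.184]
scene jar 0.91 [294.144 209.856  21.312  22.704]
scene jar 0.83 [389.312 218.64   25.024  34.08 ]
scene jar 0.67 [296.896 227.136  23.424  34.08 ]
scene jar 0.58 [422.592 276.912  31.168  41.808]
scene spare_jar 0.77 [335.616 281.376  25.024  40.992]
[[747. 312.  50.]
 [729.  90.  50.]
 [435. 116.  50.]
 [446. 336.  50.]]
top [[501.6 131.3  59. ]
 [504.5 219.2  59. ]]
scene [[505.4 115.3  59. ]
 [488.3 227.4  59. ]]
```

View pics/topz.png

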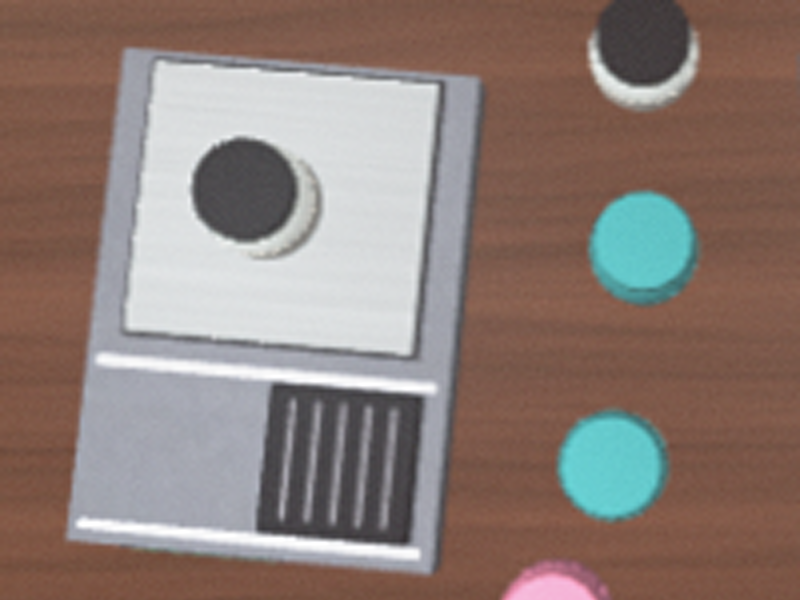

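View pics/scz.png

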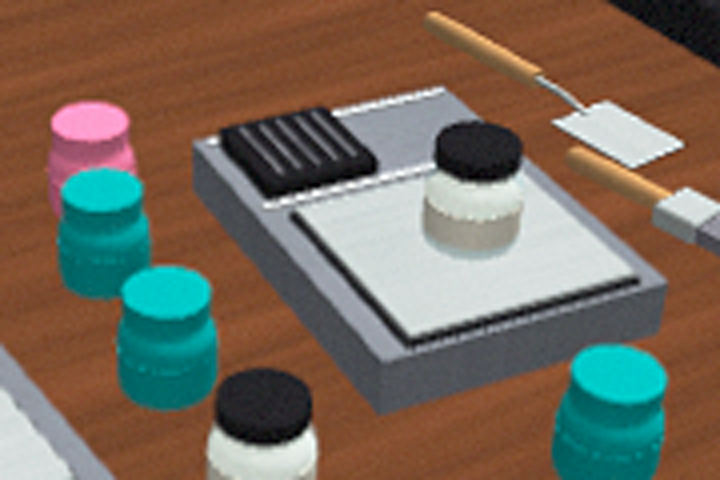

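```bash
cat > fit.py <<'E'
from bench import robot, eyes, finder
from h import *
from scipy.optimize import least_squares
fs={n:eyes.grab_frame(n) for n in ["top","scene"]}
tz=lambda p:(p[0]/4+150,p[1]/4+180)
sz=lambda p:(p[0]/4+270,p[1]/4+170)
obs=[]
pan=[(142.5,87.5),(142.5,-87.5),(-22.5,-87.5),(-22.5,87.5)]
for p,o in zip(pan,[(152,58),(441,82),(413,356),(124,331)]): obs.append(("top",(*p,60),0,tz(o)))
cov=[(-45,45),(-45,-45)]
for p,o in zip([(-45,-10),(-45,-100),(-135,-100),(-135,-10)],[(273,383),(423,397),(409,544),(257,530)]): obs.append(("top",(*p,68),1,tz(o)))
for p,o in zip([(150,110),(-150,110),(150,-110)],[(125,48),(68,540),(481,77)]): obs.append(("top",(*p,50),0,tz(o)))
# scene
for p,o in zip([(150,110,50),(150,-110,50),(-150,-110,50),(150,-110,0)],[(665,285),(380,360),(193,143),(380,412)]): obs.append(("scene",p,0,sz(o)))
for p,o in zip([(-45,-10),(-45,-100),(-135,-100),(-135,-10)],[(377,157),(272,184),(221,128),(325,107)]): obs.append(("scene",(*p,68),1,sz(o)))
def res(v,only=None):
    x,y,a,c=v; R=np.array([[np.cos(a),-np.sin(a)],[np.sin(a),np.cos(a)]]); r=[]
    for n,p,k,o in obs:
        if only and n!=only: continue
        q=R@(np.array(p[:2])+[0,c*k])+[x,y]
        r+=list(project(fs[n],[*q,p[2]])[0]-o)
    return np.array(r)
for only in [None,"top","scene"]:
    s=least_squares(res,[590,210,-.05,5],args=(only,),loss="soft_l1")
    print(only,s.x.round(3)); print(res(s.x,only).reshape(-1,2).round(1).tolist())
E
python3 fit.py
```

```text
None [ 5.90051e+02  2.13457e+02 -9.20000e-02  3.76400e+00]
[[0.6, 0.1], [-0.3, -0.3], [-0.0, -0.6], [-0.4, -0.5], [-0.6, -0.9], [-0.2, -1.2], [-0.3, 0.6], [-0.5, 0.8], [-0.2, -0.2], [-0.2, -0.2], [-0.3, -0.5], [0.1, -1.4], [0.1, 0.1], [-1.0, -0.6], [-1.1, 2.4], [0.0, -0.1], [-1.5, -0.3], [-1.9, -0.7], [-1.2, -1.4]]
top [ 5.89382e+02  2.13155e+02 -9.30000e-02  3.06600e+00]
[[0.7, 0.3], [-0.1, 0.0], [0.1, -0.3], [-0.2, -0.3], [-0.2, -0.6], [0.2, -0.8], [0.1, 1.0], [-0.1, 1.1], [-0.0, 0.0], [-0.1, 0.0], [-0.2, -0.2]]
scene [ 5.92853e+02  2.14219e+02 -1.01000e-01  4.53900e+00]
[[0.8, -0.6], [0.4, 0.5], [-0.1, -0.5], [-0.8, 2.8], [1.1, 0.1], [-0.5, -0.1], [-0.7, -0.6], [0.0, -1.2]]
```

Emit:
drive_tool:
  deltas: [0.04,0.4845,-0.508,0,-1.046,0,0.4845,-0.508,0,-1.046,0,0.4845,-0.508,0,-1.046,0,0.4845,-0.508,0,-1.046,0,0.4845,-0.508,0,-1.046,0,0.4845,-0.508,0,-1.046,0,0.4845,-0.508,0,-1.046,0,0.4845,-0.508,0,-1.046,0,0.4845,-0.508,0,-1.046,0,0.4845,-0.508,0,-1.046,0,0.4845,-0.508,0,-1.046,0,0.4845,-0.508,0,-1.046,0,0.4845,-0.508,0,-1.046,0,0.4845,-0.508,0,-1.046,0,0.4845,-0.508,0,-1.046,0,0.4845,-0.508,0,-1.046]

```text
time: 3.3
position: [489.0, 95.5, 231.4]
tool_rot: [0.74, 0.673, 0.0, 0.0]
contact_force: [0.1, 1.0, 0.5]
finger_gap: 0.2
```

Run:
```python
from bench import robot, eyes, finder
from h import *
print(robot.state()["position"],robot.state()["tool_rot"],robot.state()["qpos"])
f=eyes.grab_frame("wrist");im=f["color"][:,:,::-1].copy()
a=-.093;ex=np.array([np.cos(a),np.sin(a)]);ey=np.array([-ex[1],ex[0]])
P=lambda u,v,z:[*(np.array([590,213.3])+u*ex+v*ey),z]
for u,v,z,c in [(-90,-96.5,59,(0,0,255)),(-90,-6.5,59,(0,255,0)),(-90,-55,50,(255,0,0)),(-45,-96.5,68,(0,255,255)),(-135,-96.5,68,(0,255,255)),(-45,-6.5,68,(0,255,255)),(-135,-6.5,68,(0,255,255)),(-150,-110,50,(255,0,255)),(-150,110,50,(255,0,255))]:
    q=project(f,P(u,v,z))[0]; print(u,v,q.round()); cv2.circle(im,tuple(int(i) for i in q),3,c,-1)
cv2.imwrite("pics/w1.png",im)
f=eyes.grab_frame("scene");cv2.imwrite("pics/s1.png",f["color"][:,:,::-1])
```

```text
[488.972842    95.45042449 231.4427581 ] [7.39826219e-01 6.72797998e-01 7.72420153e-05 1.18292297e-04] [ 3.44070556e-02 -8.71012415e-02  1.84960627e+00 -8.19659712e-05
  1.37881677e+00  1.29250430e-01]
-90 -96.5 [323. 192.]
-90 -6.5 [322.  78.]
-90 -55 [322. 142.]
-45 -96.5 [376. 193.]
-135 -96.5 [270. 193.]
-45 -6.5 [381.  77.]
-135 -6.5 [264.  77.]
-150 -110 [256. 205.]
-150 110 [238. -98.]
```

View pics/w1.png

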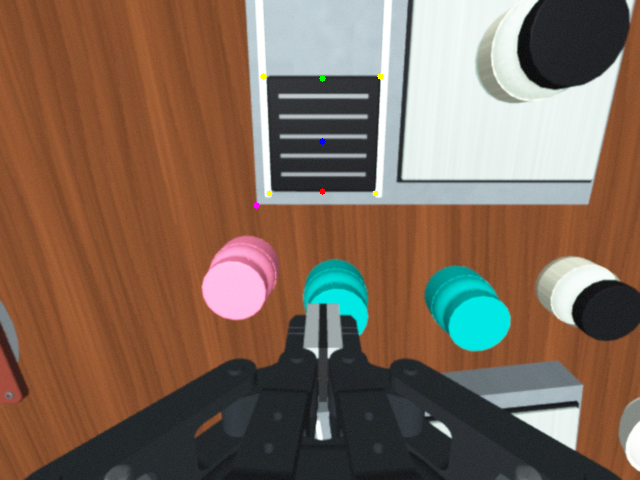

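View pics/s1.png

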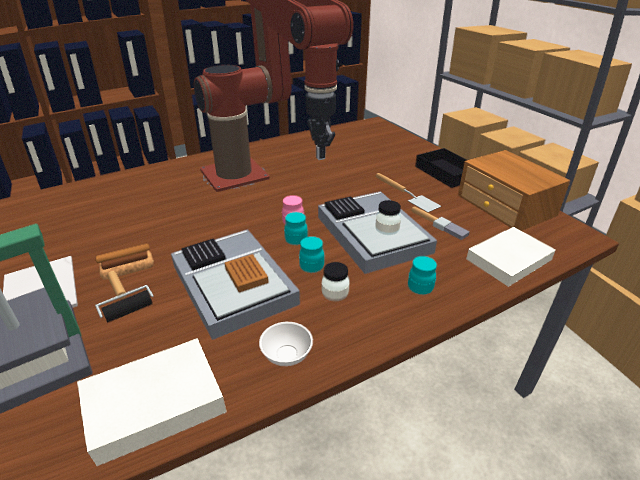

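Emit:
drive_tool:
  deltas: [0,0,0,0.06,0,0,0,0,0.12,0,0,0,0,0.15,0,0,0,0,0.165,0,0,0,0,0.1745,0,0,0,0,0.1745,0,0,0,0,0.1745,0]

```text
time: 4.28
position: [490.2, 95.9, 58.3]
tool_rot: [0.74, 0.673, 0.001, 0.001]
contact_force: [0.2, -0.0, -0.6]
finger_gap: -0.5
```

Emit:
drive_tool:
  deltas: [0,0.01,0,0.001,0,0,0.02,0,0.001,0,0,0.03,0,0.001,0,0,0.04,0,0.001,0,0,0.05,0,0.001,0,0,0.06,0,0.001,0,0,0.07,0,0.001,0,0,0.08,0,0.001,0,0,0.09,0,0.001,0,0,0.1,0,0.001,0,0,0.106,0,0.001,0,0,0.11,0,0.001,0,0,0.11,0,0.001,0]

```text
time: 5.9
position: [500.1, 205.9, 57.1]
tool_rot: [0.74, 0.673, 0.001, 0.0]
contact_force: [-0.0, -0.1, -0.4]
finger_gap: -0.2
```

```bash
cat > look.py <<'E'
import sys
from bench import robot, eyes, finder
from h import *
s=robot.state();print(s["time"],s["position"].round(1),s["contact_force"].round(1))
for n in ["wrist","top","scene"]:
    im=eyes.grab_frame(n)["color"][:,:,::-1]
    if n=="top": im=cv2.resize(im[170:340,150:350],None,fx=3,fy=3,interpolation=cv2.INTER_CUBIC)
    if n=="scene": im=cv2.resize(im[120:290,270:470],None,fx=3,fy=3,interpolation=cv2.INTER_CUBIC)
    cv2.imwrite(f"pics/{n}_{sys.argv[1]}.png",im)
E
python3 look.py 2
```

```text
5.9 [500.1 205.9  57.1] [-0.  -0.1 -0.4]
```

View pics/wrist_2.png

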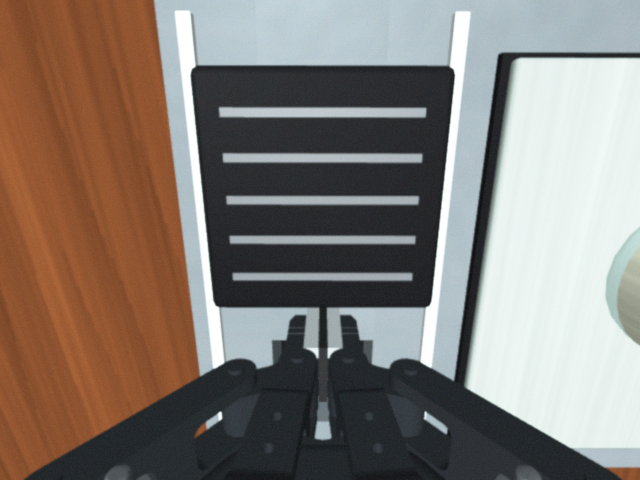

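View pics/scene_2.png

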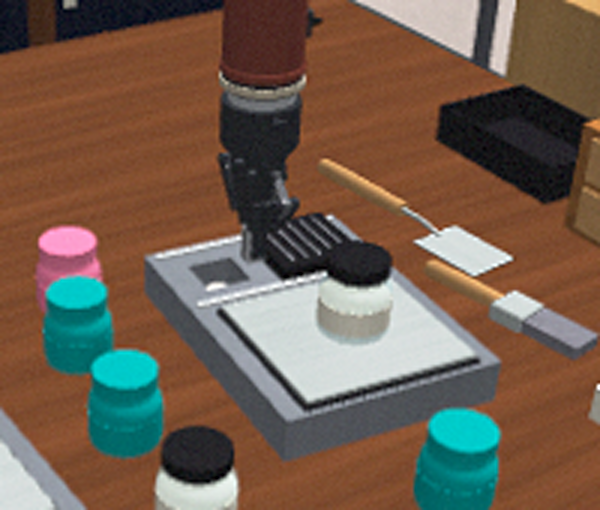

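Emit:
drive_tool:
  deltas: [0,-0.015,0,-0.004,0,0,-0.03,-0.001,-0.004,0,0,-0.0393,-0.001,-0.004,0,0,-0.0393,-0.001,-0.004,0,0,-0.0393,-0.001,-0.004,0]

```text
time: 6.68
position: [495.6, 166.3, 61.1]
tool_rot: [0.74, 0.673, 0.001, 0.0]
contact_force: [0.9, 0.7, 1.1]
finger_gap: 0.1
```

```bash
python3 look.py 3
```

```text
6.675 [495.6 166.3  61.1] [0.9 0.7 1.1]
```

View pics/wrist_3.png

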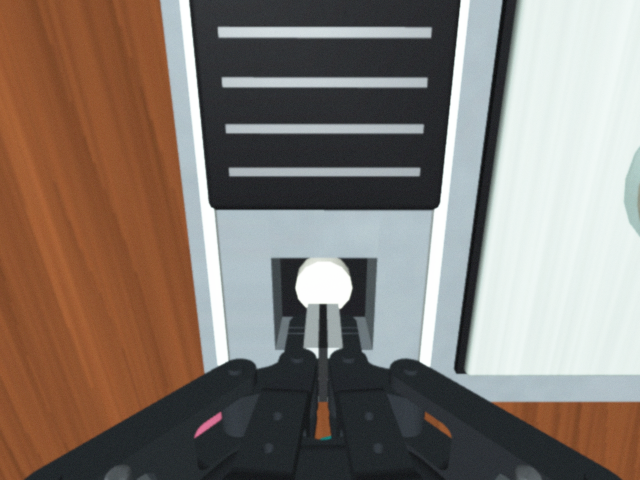

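View pics/scene_3.png

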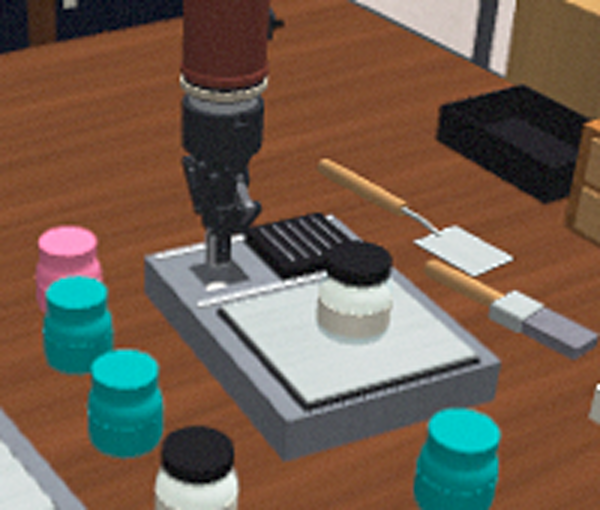

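Run:
```python
from bench import eyes
from h import *
f=eyes.grab_frame("wrist")
a=-.093;ex=np.array([np.cos(a),np.sin(a)]);ey=np.array([-ex[1],ex[0]])
P=lambda u,v,z:[*(np.array([590,213.3])+u*ex+v*ey),z]
for u,v,z in [(-114,-31,50),(-66,-31,50),(-90,-55,50),(-90,-40,30),(-105,-55,30),(-75,-55,30)]: print(u,v,z,project(f,P(u,v,z))[0].round())
print(project(f,[495.6,166.3,61.1]))
```

```text
-114 -31 50 [270. 261.]
-66 -31 50 [376. 261.]
-90 -55 50 [323. 309.]
-90 -40 30 [323. 264.]
-105 -55 30 [294. 291.]
-75 -55 30 [351. 291.]
[[323.70525871 321.29863869]]
```

Emit:
drive_tool:
  deltas: [0,0.001,0,0.01,0,0,0.001,0,0.02,0,0,0.001,0,0.026,0,0,0.001,0,0.03,0,0,0.001,0,0.033,0,0,0.001,0,0.033,0]

```text
time: 7.62
position: [495.4, 167.7, 28.1]
tool_rot: [0.74, 0.673, 0.001, 0.0]
contact_force: [-2.2, -0.4, 2.8]
finger_gap: -0.2
```

Emit:
drive_tool:
  deltas: [0,0,0,0.002,0,0,0,0,0.004,0,0,0,0,0.005,0,0,0,0,0.005,0,0,0,0,0.005,0]

```text
time: 8.25
position: [495.8, 167.8, 24.0]
tool_rot: [0.739, 0.673, 0.001, 0.001]
contact_force: [-4.5, -0.5, 10.5]
finger_gap: 0.2
```

Emit:
drive_tool:
  deltas: [0,0,0,0.0005,0,0,0,0,0.0005,0,0,0,0,0.0005,0,0,0,0,0.0005,0,0,0,0,0.0005,0,0,0,0,0.0005,0,0,0,0,0.0005,0,0,0,0,0.0005,0,0,0,0,0.0005,0,0,0,0,0.0005,0]

```text
time: 9.5
position: [495.8, 167.8, 24.0]
tool_rot: [0.739, 0.673, 0.001, 0.0]
contact_force: [-3.3, -0.5, 8.0]
finger_gap: 0.0
```

Emit:
drive_tool:
  deltas: [0,0,0,-0.03,0,0,0,0,-0.07,0,0,0,0,-0.09,0,0,0,0,-0.09,0,0,0.05,0,-0.09,0,0,0.1,0,-0.09,0,0,0.14,0,-0.09,0,0,0.165,0,-0.09,0,0,0.165,0,-0.09,0,0,0.165,0,-0.09,0]

```text
time: 10.75
position: [510.4, 331.1, 112.5]
tool_rot: [0.739, 0.673, -0.0, 0.0]
contact_force: [0.5, 1.7, -0.8]
finger_gap: -0.2
```

```bash
python3 look.py 4
```

```text
10.75 [510.4 331.1 112.5] [ 0.5  1.7 -0.8]
```

View pics/top_4.png

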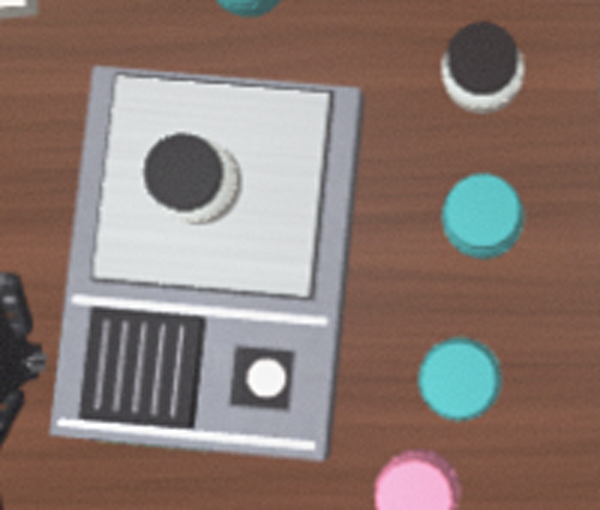

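View pics/scene_4.png

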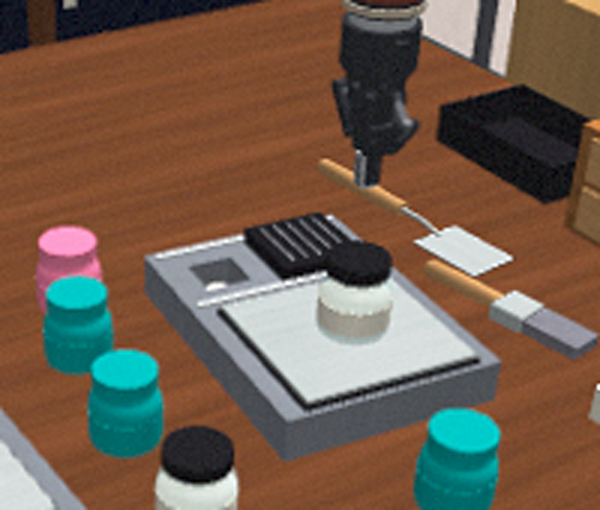

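Emit:
drive_tool:
  deltas: [0,0,0,0.03,0,0,0,0,0.048,0,0,0,0,0.0555,0,0,0,0,0.0555,0,0,-0.01,0,0.0555,0,0,-0.02,0,0.0555,0,0,-0.03,0,0.0555,0,0,-0.04,0,0.0555,0,0,-0.05,0,0.0555,0,0,-0.06,0,0.0555,0,0,-0.07,0,0.0555,0,0,-0.08,0,0.0555,0,0,-0.09,0,0.0555,0,0,-0.098,0,0.0555,0,0,-0.104,0,0.0555,0,0,-0.104,0,0.0555,0]

```text
time: 12.9
position: [500.6, 226.5, 57.7]
tool_rot: [0.74, 0.673, -0.001, 0.0]
contact_force: [0.1, -0.2, -0.1]
finger_gap: -0.1
```

Emit:
drive_tool:
  deltas: [0,-0.002,0,0,0,0,-0.004,0,0,0,0,-0.006,0,0,0,0,-0.006,0,0,0]

```text
time: 13.4
position: [500.3, 224.1, 57.8]
tool_rot: [0.74, 0.672, 0.002, -0.001]
contact_force: [1.9, 15.6, -3.7]
finger_gap: 0.2
```

Emit:
drive_tool:
  deltas: [0,0.01,0,0,0,0,0.025,0,0,0,0,0.03,0,-0.04,0,0,0.03,0,-0.1,0,0,0.06,0,-0.15,0,0,0.12,0,-0.17,0,0,0.16,0,-0.17,0,0,0.16,0,-0.17,0,0,0.16,0,-0.17,0]

```text
time: 14.52
position: [514.8, 382.1, 227.7]
tool_rot: [0.74, 0.673, 0.001, -0.001]
contact_force: [-0.1, -0.9, -1.0]
finger_gap: 0.0
```

```bash
python3 look.py 5
```

```text
14.525 [514.8 382.1 227.7] [-0.1 -0.9 -1. ]
```

View pics/top_5.png

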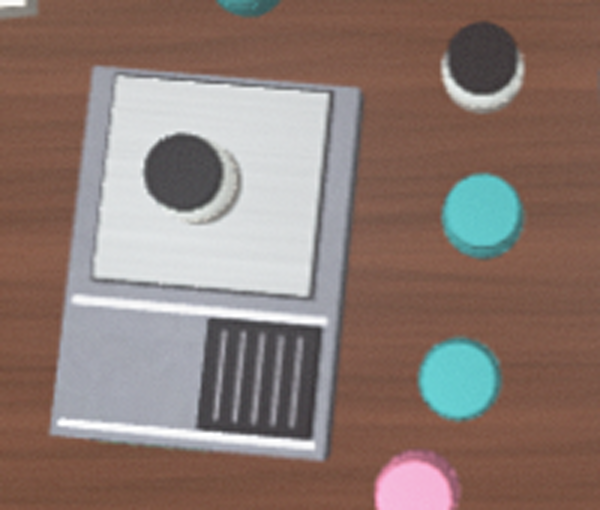

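View pics/scene_5.png

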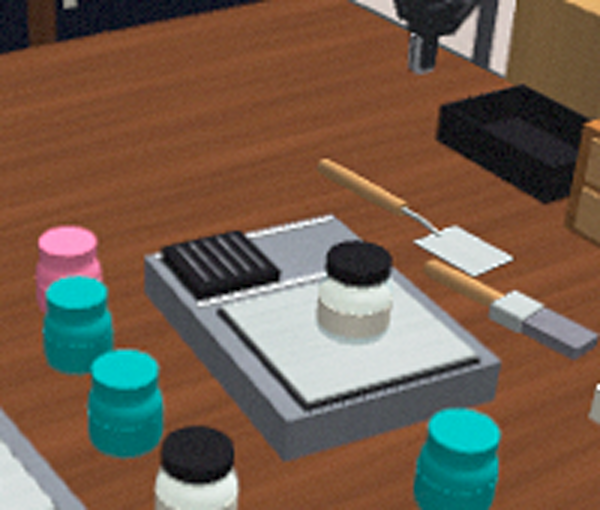

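The pictures show the cover hard shut, with its right edge where the rails end. The jar and the other things have not moved, and the arm is clear.

```bash
python3 -c "
from bench import robot
print(robot.close_job())"
```

```text
the job is handed in; nothing more can be done
None
```

The job is done and handed in at about 14.5 s of the 59 s allowed; handing in reports no verdict.

- **Cover opened:** I pushed it along the scale's own +y to about 95 mm open. The wrist and scene pictures showed the well uncovered.
- **Key pressed:** I pressed the closed fingertips down to z = 24.0 mm, which is the key's fully-down height. They held 8–10 N there for well over a second. That is more than the 5.5 N of the spring, so the key was on its stop. A sideways force of 3–4 N showed at the wrist during the press, and I did not look into its cause.
- **Cover shut:** I pushed it back until it hit the end stop, where the force rose to about 16 N, then backed the arm off and lifted it clear.

In the last pictures the cover was fully shut, and the jar and the nearby jars and tools stood where they had been. I never went near the other scale and its woodblock after the start, but I did not look at them again at the end. The key being up again could not be seen with the cover shut; it was visible and looked up just before I closed it. No other check failed or disagreed. The two cameras' fits of the scale's pose agreed to about 3.5 mm, and the wrist view matched the fitted pose to about 2 mm.

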